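Slide a well plate under the spring flap of its holder

ROBOT

A 7-joint arm with a two-finger parallel gripper is mounted at the origin on a cart in front of the work surface, level with it; the furniture and walls round the work are solid. World frame = base frame: x ahead of the robot, y to its left, z up, the work surface at z = 0. Lengths are in m, angles in degrees, forces in N, time in s.
With the tool pointing down it reaches from about 0.425 to 0.875 m from the base axis. Payload 4.7 kg.
Tool frame: the origin (TCP) lies on the centre line of the jaws, within the pads' length; the fingertips stand 8 mm ahead of it and the grasp point (between the pads) lies 11 mm behind it; z points along the fingers, y is the direction in which the jaws open and shut (so a half turn about z gives the same grasp; the last joint's range is limited). The gripper opens to 87 mm and grips with 3 to 60 N. Pads are 19 mm wide; open, the fingers measure 117 mm over their backs; the gripper's body (75 mm by 190 mm) begins 51 mm behind the grasp point.
Start: joints at [75.522, 18.392, -4.016, 83.108, 1.295, 78.541, -3.26], TCP at [0.171, -0.627, 0.231] pointing down, gripper open.
Joint ranges: [-163.93, 163.93], [-17.29, 119.83], [-79.2, 71.16], [3.27, 140.29], [-89.18, 269.18], [5.43, 117.66], [-154.24, 154.24]. Speed limits (degrees/s): [147.25, 147.25, 180, 180, 180, 180, 180].

INTERFACE

Orientations are given as [roll, pitch, yaw] about the fixed x, y, z axes, in that order (R = Rz(yaw) Ry(pitch) Rx(roll)).
In Python, from cell import env gives the robot as it stands. The module is installed in compiled form; this text tells all that it offers.
- The arm moves only by the tool move_arm, never from a script. Its argument "steps" is a list of rows, each a list of 2 entries, a list of its own where there are three numbers: the shift along the tool's x, y, z in m, then the turn about the tool's z in rad. A call has 1 to 20 rows; each row is the pose to reach, as a shift and turn from the pose commanded when the call began, along the tool's axes at that moment; what a row does not reach only later rows make up. A row lasts 1/8 s, in which the tool goes at most 62.5 mm and 10.7 degrees, less where a joint would pass 70% of its speed; a pose out of reach is approached as far as the arm can. A call with a gripper value outside its range is refused whole. "hand" is the closure, from -1 (fully open) to 1 (shut), set as the call begins (left out, the last holds). The fingers move at their own pace and stop on an object; "squeeze" is the grip in N (left out, the last holds). Time passes only in rows, so rows that repeat a pose let the fingers close. It gives the time, the measured TCP pose, the force and the opening at its end, in the units of the state.
- env.get_obs(): the state, without advancing time (a new reading comes with each control period).
- env.read_camera(name): name is "scene" or "top"; returns (picture, depth): 420x560x3 uint8, red, green, blue; 420x560 float32, m along the optical axis (not along the pixel's ray), 0 where there is no reading.
- env.calibration(name): a dict with "intrinsics" (3x3 intrinsics, pixels), "position" and "orientation" of the camera in the world. Camera axes: x right, y up, looking along -z (the intrinsics and any distortion apply to the point x, -y, -z); pixel columns grow to the right and rows downward; lengths in m; the calibration is good to about 2 mm. A picture is of the moment at which its call begins. calibration takes no time and is no camera call.
- env.sign_off(): hands the job in, once; it reports no verdict.
Trained networks look in the newest picture that a camera, given by its name, has taken for a name from the list of things; names that differ only in an ending like _2 or _b are one class to them, and where a whole thing is asked for, a point or a joint stands for the part that bears it (a point fixed in the world has none). Each returns a list of dicts, best first, with "conf" (0 to 1); they miss things now and then, are a little off and sometimes report something else, mostly with a low value. They report only what shows in the picture. A call takes as long as a camera call. They do not tell look-alikes from the thing itself.
- env.cut_out(camera, query): "region" (420x560 bool, what is visible of it) and "uv" ([column, row] in pixels, amid what is visible of it).
The state is a dict: "time_s": time; "qpos": joint angles; "joint_velocities": joint speeds; "effort": joint torques, N m; "tool_pos": TCP position; "tool_rot": TCP orientation; "force": force on the tool from outside, world axes, zero at the start; "wrist_torque": the same for the moment, N m; "grip_width": finger opening in m.
Only numpy, scipy, OpenCV 4.12 (cv2) and the standard library are available. Lean on these libraries where they do the work, as an engineer would, in place of code of your own. Each camera call takes 0.05 s, during which the arm holds its last target. There are 200 camera calls.

TASK

Load the 12-well plate into the plate holder without gripping or lifting it: press the holder's long side bar down with one fingertip so that the spring-closed flap is held open, and with the other fingertip push the plate along the lane under the flap until it rests against the end stop, keeping the flap open until then. Then let the bar go so that the flap closes down on the plate, and leave the other things standing where they are.

Things in the scene. Friction and masses are not known exactly. Their poses are not given: they have to be found in the camera images.
- holder: Fixed aluminium plate holder. Origin: underside, on the lane's centre line; x along the lane away from the robot to the end stop, y left, z up. Bed x -150..135, y -65..53, lane floor z 20 mm. Rails at y +-46.5 (93 mm lane, open at the near end), top z 32. On the right edge (y -62..-50) three bearing blocks, top z 50, at x -142, 45, 128, carry an axle at y -56, z 43.
- stop (a point): Middle of the end stop's near face, at the lane floor (holder x 125, y 0, z 20 mm). The stop is a low bar right across the lane, 12 mm high. When the plate is home its far end touches the stop, its origin is at holder x 60, y 0, z 20 mm, and the flap lies flat on it. The plate has 2.5 mm play to each rail.
- plate: Loose flat 12-well plate with lid, clear with violet wells, 130 x 88 x 20 mm, about 70 g. It lies in the lane, before the flap. Origin: centre of its underside; its long side (x) runs along the lane, so its near end face is 65 mm from the origin. Its top is 40 mm above the bench.
- flap_edge (a point): On the flap's top, middle of its free left edge (moves with it). The flap is a steel strip across the lane, 36 mm deep (holder x 84.5 to 120.5), 3 mm thick, 94 mm from axle to free edge. Closed and empty, its underside is 2 mm (right) to 12 mm (left) lower than the plate's top, so the plate cannot pass. It is one rigid part with the press bar, which lies on the other (right) side of the axle.
- bar_top (a point): On top of the press bar (moves with it), midway along, 30 mm right of the axle. Flat steel strip 135 x 50 x 3 mm, holder x -133 to 2, y -57 to -107 mm when level; then its top is 49 mm above the bench, with only the bench under it. Pressed 30 mm beside the axle to 30 mm above the bench, it holds the flap about 0.65 rad open. A fingertip can slide along it.
- flap (a joint): Turn of flap and press bar about the axle, rad: 0 closed and empty, 0.13 when the flap lies flat on the plate, clear of the plate above about 0.2, well open from 0.35, end of travel 0.95. A spring closes it: about 4 to 6 N on the bar 30 mm from the axle.
- bottle: Bystander: white screw-cap reagent bottle, 46 mm diameter, 85 mm high, to the left of the holder. Origin: centre of underside.
- dish: Bystander: clear petri dish with lid, 59 mm diameter, 15 mm high, to the left of the holder. Origin: centre of underside.
- beaker: Bystander: small glass beaker, 45 mm diameter, 59 mm high, to the right of the far end of the holder. Origin: centre of underside.
Things that resemble listed ones, but are neither listed nor needed, are in the scene too. What is shaped like the plate but red or yellow is not meant.

How it is judged (in metres and radians):
On the way, in this order (a step that is already met when the one before it is completed fails the run):
1. a finger holds the flap well open (0.35 rad or more) while the plate is still before it (value of joint flap above 0.35 rad and contact force between the fingers and flap above 0.5 N and x of plate in the frame of holder below 0.022 m), for 0.1 s.
2. the plate is against the end stop (within 4 mm) while a finger still holds the flap open (x of plate in the frame of holder between 0.056 and 0.0635 m and value of joint flap above 0.3 rad and contact force between the fingers and flap above 0.5 N), for 0.1 s.
At the end, for the whole second after the job is handed in: The plate lies flat in the lane within 4 mm of the end stop, and the released flap rests on it (flap at 0.08 to 0.19 rad, pressing on the plate) (x of plate in the frame of holder between 0.056 and 0.0635 m and y of plate in the frame of holder between -0.005 and 0.005 m and z of plate in the frame of holder between 0.017 and 0.023 m and angle between the x axis of plate and the x axis of holder, either way round below 0.06 rad and angle between plate's own z axis and vertical below 0.05 rad and value of joint flap between 0.08 and 0.19 rad and contact force between flap and plate above 0.3 N and linear speed of plate below 0.01 m/s); the robot touches nothing.
It fails at once if the plate is lifted more than 8 mm off the lane floor (z of plate in the frame of holder above 0.028 m).
It fails at once if the plate is tipped up by more than 15 degrees (angle between plate's own z axis and vertical above 0.26 rad).
It fails at once if the bottle is moved more than 20 mm or tipped over (distance of bottle from where it was at the start of the episode above 0.02 m or angle between bottle's own z axis and vertical above 0.5 rad).
It fails at once if the dish is moved more than 20 mm or tipped over (distance of dish from where it was at the start of the episode above 0.02 m or angle between dish's own z axis and vertical above 0.5 rad).
It fails at once if the beaker is moved more than 20 mm or tipped over (distance of beaker from where it was at the start of the episode above 0.02 m or angle between beaker's own z axis and vertical above 0.5 rad).
It also fails if it takes over 40 s, if anything falls off the work surface, if the arm or the gripper's body presses on something with over 40 N, if the wrist force passes 120 N, or if a joint passes its speed limit or range.

## Working session

There is one attempt and no reset: what is moved stays moved. The work goes in short steps, Python scripts to look and compute and a tool call to move; the robot and the scene stay as the last step left them, time stands still between calls to the robot, and variables do not carry over. Pictures are saved under pics/ and viewed, about 8 in all and at most 12, crops included, and the job is handed in when it is done.

Besides the shell and the picture viewer there is one more tool, called after "Emit:" as name(argument=value, ...), one argument or row to a line, values as JSON. move_arm: Moves the arm, as the interface text tells. Its arguments: {"type":"object","properties":{"steps":{"type":"array"},"hand":{"type":"number"},"squeeze":{"type":"number"}},"required":["steps"]}

```bash
mkdir -p pics
cat > h.py <<'E'
import numpy as np, cv2
from cell import env
from scipy.spatial.transform import Rotation as R
def cal(n):
    c=env.calibration(n); o=np.array(c["orientation"],float)
    M=o if o.shape==(3,3) else (R.from_euler('xyz',o,degrees=True).as_matrix() if o.size==3 else None)
    return np.array(c["intrinsics"]),np.array(c["position"]),M,c
def pts(n,d):
    K,p,M,c=cal(n); v,u=np.mgrid[:420,:560]
    P=np.stack([(u-K[0,2])/K[0,0]*d,-(v-K[1,2])/K[1,1]*d,-d],-1)
    return P@M.T+p
def save(f,im): cv2.imwrite('pics/'+f,im[...,::-1])
E
python3 - <<'E'
from h import *
for n in("scene","top"):
    print(env.calibration(n))
    im,d=env.read_camera(n); save(n+'0.png',im); np.savez(n+'0.npz',im=im,d=d)
    P=pts(n,d)
    for q in("holder","plate","flap","bar_top","bottle","dish","beaker"):
        for r in env.cut_out(n,q):
            m=r["region"]; X=P[m&(d>0)]
            print(n,q,round(r["conf"],2),np.round(r["uv"]),m.sum(),np.round(np.median(X,0),3) if len(X) else '')
print(env.get_obs())
E
```

```text
{'intrinsics': array([[499.28405331,   0.        , 274.02029034],
       [  0.        , 499.28405331, 205.50549276],
       [  0.        ,   0.        ,   1.        ]]), 'position': array([-0.02830364,  0.48410411,  0.6382489 ]), 'orientation': array([  52.11367693,   -0.4497082 , -127.43697724])}
scene holder 0.92 [267. 254.] 6902 [0.485 0.087 0.024]
scene holder 0.23 [242. 227.] 2602 [0.556 0.106 0.04 ]
scene plate 0.94 [421. 256.] 2736 [ 0.327 -0.122  0.02 ]
scene plate 0.59 [357. 199.] 2058 [ 0.519 -0.156  0.02 ]
scene plate 0.56 [240. 226.] 2689 [0.558 0.106 0.04 ]
scene flap 0.73 [290. 224.] 2303 [0.507 0.043 0.049]
scene bar_top 0.82 [289. 226.] 2582 [0.516 0.043 0.049]
scene bottle 0.69 [175. 235.] 1060 [0.603 0.218 0.054]
scene bottle 0.49 [243. 226.] 2590 [0.557 0.106 0.04 ]
scene dish 0.66 [186. 293.] 935 [0.503 0.257 0.016]
scene beaker 0.66 [284. 182.] 629 [ 0.625 -0.058  0.04 ]
{'intrinsics': array([[398.18582164,   0.        , 280.09680474],
       [  0.        , 398.18582164, 211.94135853],
       [  0.        ,   0.        ,   1.        ]]), 'position': array([0.4929
[... 612 characters left out ...]
05 0.073 0.031]
{'time_s': 0.8, 'qpos': array([75.52065799, 18.39038951, -4.01694785, 83.10687829,  1.29464438,
       78.54085341, -3.25943444]), 'joint_velocities': array([ 0.00986304, -0.04877031, -0.02414525,  0.14925314, -0.07426716,
       -0.04919547, -0.04357549]), 'effort': array([-8.10829488e-05, -4.91035080e+01, -4.03190162e-01, -3.12753117e+01,
       -6.37626741e-02,  3.35300819e-02,  2.01678597e-05]), 'tool_pos': array([ 0.17136759, -0.62703017,  0.23060995]), 'tool_rot': array([1.79993006e+02, 2.09849450e-03, 1.52894226e+01]), 'force': array([-0.1122895 , -0.58402566, -0.1231286 ]), 'wrist_torque': array([0.00440898, 0.03082013, 0.00539323]), 'grip_width': 0.08733905660379893}
```

Run:
```python
import cv2
t=cv2.imread('pics/top0.png'); cv2.imwrite('pics/top0c.png',cv2.resize(t[90:350,150:450],None,fx=2.3,fy=2.3,interpolation=cv2.INTER_CUBIC))
```

```text
(no output)
```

View pics/scene0.png

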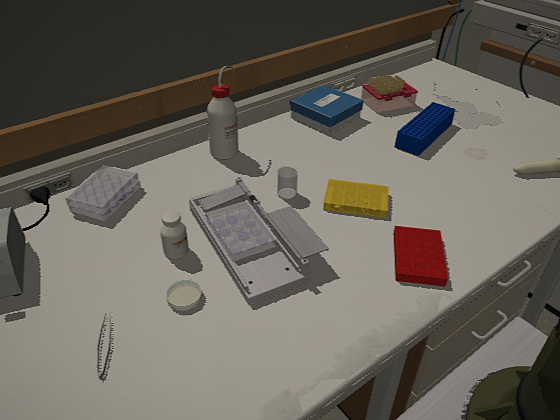

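View pics/top0c.png

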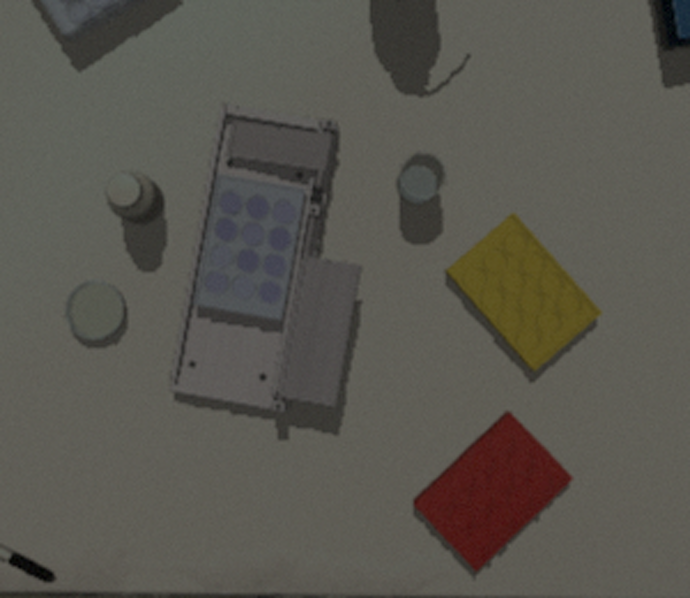

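The plate in the lane (scene 240,226; top 259,194) has violet wells and is the one meant. Yellow (scene 357,199), red (421,256) and the clear one off the holder at the left (103,190) are look-alikes. The flap is at the far end and the bar is to the right of the lane at (290,228). The 2.3x crop confirms this. Next I measure the holder pose.

```bash
cat > pose.py <<'E'
from h import *
def run(n,verbose=True):
    im,d=env.read_camera(n); P=pts(n,d); out={}
    for q in("bar_top","plate"):
        for r in env.cut_out(n,q):
            m=r["region"]&(d>0); X=P[m]
            c=np.median(X,0)
            if q=="plate" and not 0.03<c[2]<0.05: continue
            X=X[np.abs(X[:,2]-c[2])<0.006]
            lo,hi=np.percentile(X,[.5,99.5],axis=0)
            b=cv2.minAreaRect((X[:,:2]*1000).astype(np.float32))
            print(n,q,round(r["conf"],2),'z',round(c[2],4),'rect',np.round(b[0],1),np.round(b[1],1),round(b[2],1))
            out[q]=X
    return im,d,P,out
E
python3 - <<'E'
from pose import *
for n in("scene","top"):
    im,d,P,o=run(n)
    # model fit: high points on holder: bar region(49), rails (32), plate(40), floor(20) in neighbourhood
    X=P[(d>0)]; X=X[(np.abs(X[:,0]-.51)<.2)&(np.abs(X[:,1]-.07)<.13)]
    np.save(n+'_X.npy',X)
    from scipy.optimize import minimize
    def cost(p,s=1):
        c,si=np.cos(p[2]),np.sin(p[2]); dx,dy=X[:,0]-p[0],X[:,1]-p[1]
        x=(c*dx+si*dy)*1000; y=(-si*dx+c*dy)*1000; z=X[:,2]*1000-p[3]*1000
        h=np.zeros(len(x)); 
        h[(x>-150)&(x<135)&(y>-65)&(y<53)]=20
        h[(x>-150)&(x<135)&(np.abs(np.abs(y)-49)<3)]=32
        h[(x>125)&(x<135)&(np.abs(y)<46)]=32
        h[(x>-133)&(x<2)&(y>-107)&(y<-57)]=49
        px=p[4]*1000
        h[(np.abs(x-px)<65)&(np.abs(y)<44)]=40
        k=(x>84.5)&(x<120.5)&(y>-56)&(y<38); h[k]=z[k]
        return np.minimum(np.abs(z-h),12).mean()
    from scipy.optimize import differential_evolution as DE
    r=DE(cost,[(.45,.57),(.03,.12),(-.3,.05),(-.006,.006),(-.06,.04)],seed=0,maxiter=60,popsize=12)
    print(n,np.round(r.x,4),r.fun,len(X))
E
```

```text
scene bar_top 0.66 z 0.049 rect [549.   30.1] [ 69.1 263.9] 85.6
scene bar_top 0.29 z 0.0237 rect [557.5  98. ] [118.3 286. ] 79.8
scene plate 0.82 z 0.0405 rect [569.   98.1] [ 91.4 131.8] 80.0
scene [ 0.5669  0.1012 -0.174   0.0009  0.0037] 2.3011766760591823 22052
top bar_top 0.91 z 0.047 rect [549.2  34.3] [ 72.  257.2] 89.1
top plate 0.67 z 0.0387 rect [569.9 100.8] [ 87.  128.9] 79.9
top [ 0.5685  0.1021 -0.1779 -0.0009  0.0021] 1.7149577505602456 19945
```

Emit:
move_arm(
  steps=[
    [[0.037,-0.026,0],0.03],
    [[0.074,-0.052,0],0.06],
    [[0.11,-0.078,0],0.09],
    [[0.147,-0.103,0],0.12],
    [[0.184,-0.129,0],0.15],
    [[0.22,-0.155,0],0.18],
    [[0.257,-0.181,0],0.21],
    [[0.294,-0.207,0],0.24],
    [[0.315,-0.25,0.01],0.26],
    [[0.336,-0.294,0.02],0.28],
    [[0.357,-0.338,0.03],0.3],
    [[0.378,-0.382,0.04],0.32],
    [[0.399,-0.426,0.05],0.34],
    [[0.42,-0.47,0.06],0.36],
    [[0.441,-0.514,0.07],0.38],
    [[0.462,-0.558,0.08],0.41],
    [[0.483,-0.602,0.09],0.443],
    [[0.483,-0.602,0.11],0.443],
    [[0.483,-0.602,0.11],0.443],
  ],
  hand=-1,
)

```text
time_s: 3.48
tool_pos: [0.4773, 0.0812, 0.1194]
tool_rot: [180.0, 0.2, -10.0]
force: [-0.1, -0.9, 0.2]
grip_width: 0.0871
```

Run:
```python
from h import *
im,d=env.read_camera("scene"); np.savez('s1.npz',im=im,d=d)
c=im[150:330,170:360]; c=cv2.convertScaleAbs(c,alpha=1.3,beta=10)
save('s1c.png',cv2.resize(c,None,fx=3.3,fy=3.3,interpolation=cv2.INTER_CUBIC))
# fingertips in the scene: points near the tool between z .08 and .14, in holder frame
P=pts("scene",d); O=np.array([.5675,.1015]); a=-.176
Q=P[(d>0)]; D=Q[:,:2]-O; x=np.cos(a)*D[:,0]+np.sin(a)*D[:,1]; y=-np.sin(a)*D[:,0]+np.cos(a)*D[:,1]
k=(abs(x+84)<40)&(abs(y+.036)<.1)&(abs(x+.084)<.03)&(Q[:,2]>.1)&(Q[:,2]<.14)
for zl in(.1,.11,.12,.13):
    kk=k&(Q[:,2]>zl)&(Q[:,2]<zl+.01)
    for nm,s in(('L',y>-.03),('R',y<-.04)):
        w=kk&s
        if w.any(): print(zl,nm,w.sum(),np.round(np.percentile(x[w],[2,50,98])*1e3,1),np.round(np.percentile(y[w],[2,50,98])*1e3,1))
```

```text
(no output)
```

View pics/s1c.png

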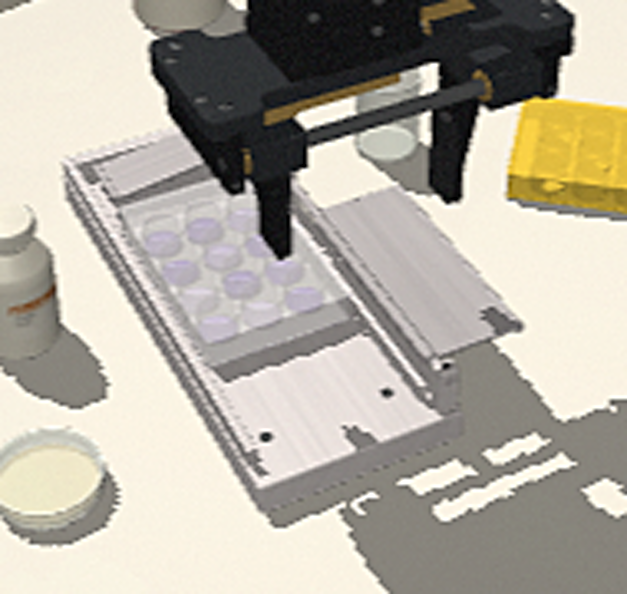

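The near view shows the left fingertip (crop 280,250) over the lane side and the right one (445,195) over the bar side. The plate's near end is at about (290,350). The geometry fits, so I lower to press the bar.

Emit:
move_arm(
  steps=[
    [[0,0,0.015],0],
    [[0,0,0.03],0],
    [[0,0,0.042],0],
    [[0,0,0.05],0],
    [[0,0,0.056],0],
    [[0,0,0.062],0],
    [[0,0,0.067],0],
    [[0,0,0.072],0],
    [[0,0,0.076],0],
    [[0,0,0.079],0],
    [[0,0,0.079],0],
    [[0,0,0.079],0],
  ],
)

```text
time_s: 5.03
tool_pos: [0.479, 0.0815, 0.0419]
tool_rot: [-180.0, -0.1, -10.1]
force: [-1.1, -0.3, 5.0]
grip_width: 0.087
```

```bash
cat > look.py <<'E'
import sys
from h import *
def look(tag,view=True):
    im,d=env.read_camera("scene"); P=pts("scene",d)
    O=np.array([.5675,.1015]); a=-.176
    D=P[...,:2]-O; x=np.cos(a)*D[...,0]+np.sin(a)*D[...,1]; y=-np.sin(a)*D[...,0]+np.cos(a)*D[...,1]; z=P[...,2]
    o=env.get_obs(); T=o["tool_pos"]; t=T[:2]-O
    print('tcp holder',np.round([np.cos(a)*t[0]+np.sin(a)*t[1],-np.sin(a)*t[0]+np.cos(a)*t[1],T[2]],4),'F',np.round(o["force"],2),'t',o["time_s"])
    k=(d>0)&(abs(y)<.05)&(abs(x)<.125)&(z>.036)&(z<.044)
    print('plate-top x along y bands:')
    for y0 in(-.03,-.02,-.01,0,.02,.03,.04):
        w=k&(abs(y-y0)<.004)
        if w.sum()>5: print(y0,np.round(np.percentile(x[w],[1,99])*1e3,1),w.sum())
    w=(d>0)&(x>.088)&(x<.117)&(abs(y+.01)<.06)&(z>.036)&(z<.16)
    if w.sum()>20: print('flap slope',np.polyfit(y[w],z[w],1).round(3),w.sum(),'y range',np.percentile(y[w],[1,99]).round(3))
    c=cv2.convertScaleAbs(im[150:330,170:360],alpha=1.3,beta=10)
    save(tag+'.png',cv2.resize(c,None,fx=3.3,fy=3.3,interpolation=cv2.INTER_CUBIC))
look(sys.argv[1])
E
python3 look.py s2
```

```text
tcp holder [-0.0836 -0.0352  0.042 ] F [-0.69 -0.21  6.32] t 5.075
plate-top x along y bands:
-0.03 [-63.  -37.5] 45
-0.02 [-63.9 -51.4] 26
-0.01 [-63.6 -52.1] 13
0.02 [-67.3  65. ] 81
0.03 [-63.2  63.1] 213
0.04 [-62.9  64.4] 190
flap slope [0.474 0.072] 302 y range [-0.059  0.03 ]
```

View pics/s2.png

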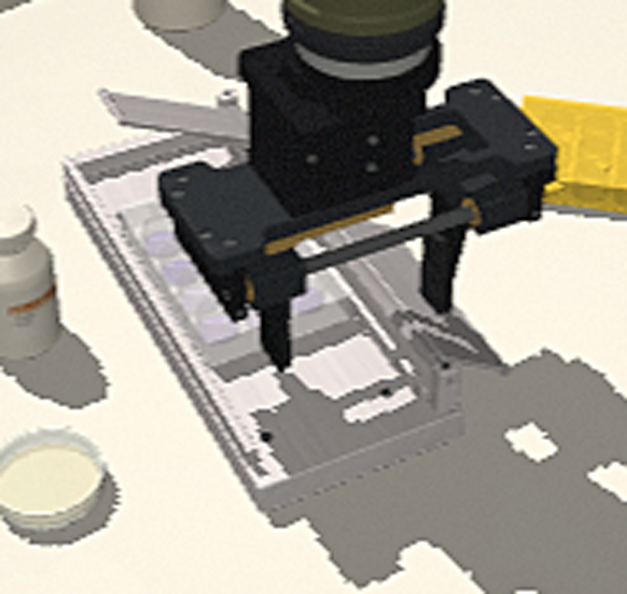

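The flap stands well open (crop 105,95 is its free edge, about 0.56 rad). The left tip is in the lane at (283,365), before the plate. Now I push.

Emit:
move_arm(
  steps=[
    [[0.004,0,0],0],
    [[0.008,0,0],0],
    [[0.011,0,0],0],
    [[0.014,0,0],0],
    [[0.017,0,0],0],
    [[0.02,0,0],0],
    [[0.023,0,0],0],
    [[0.026,0,0],0],
    [[0.029,0,0],0],
    [[0.032,0,0],0],
    [[0.035,0,0],0],
    [[0.038,0,0],0],
    [[0.041,0,0],0],
    [[0.044,0,0],0],
    [[0.047,0,0],0],
    [[0.05,0,0],0],
    [[0.053,0,0],0],
    [[0.056,0,0],0],
    [[0.059,0,0],0],
    [[0.06,0,0],0],
  ],
)

```text
time_s: 7.58
tool_pos: [0.537, 0.07, 0.0411]
tool_rot: [179.9, 0.1, -10.1]
force: [-5.4, -1.9, 5.1]
grip_width: 0.0868
```

```bash
python3 look.py s3
```

```text
tcp holder [-0.0245 -0.0364  0.0411] F [-3.72 -2.25  3.97] t 7.625
plate-top x along y bands:
-0.03 [-13.7  29.5] 59
-0.02 [-13.   14.1] 44
-0.01 [-12.9   5.1] 30
0.02 [-12.4 114.6] 87
0.03 [-12.3 115.5] 188
0.04 [-11.7 113.9] 152
flap slope [-0.777  0.075] 150 y range [-0.015  0.041]
```

View pics/s3.png

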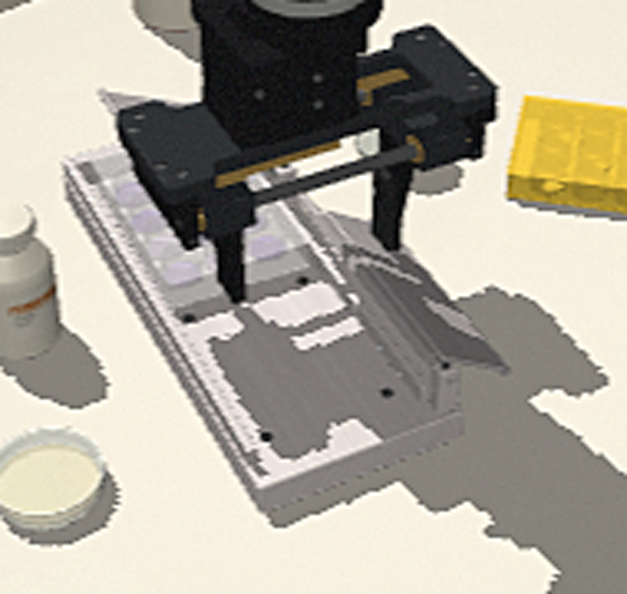

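The plate is under the open flap. Its near end (crop 240,300) is at about x −12.5 mm, so roughly 7.5 mm remain.

Emit:
move_arm(
  steps=[
    [[0.002,0,0],0],
    [[0.004,0,0],0],
    [[0.006,0,0],0],
    [[0.007,0,0],0],
    [[0.007,0,0],0],
  ],
)

```text
time_s: 8.25
tool_pos: [0.544, 0.0687, 0.0412]
tool_rot: [179.9, 0.1, -10.1]
force: [-3.7, -2.1, 3.8]
grip_width: 0.087
```

Emit:
move_arm(
  steps=[
    [[0.001,0,0],0],
    [[0.001,0,0],0],
  ],
)

```text
time_s: 8.5
tool_pos: [0.5447, 0.0686, 0.0412]
tool_rot: [179.9, 0.1, -10.1]
force: [-5.1, -2.1, 4.1]
grip_width: 0.0871
```

Emit:
move_arm(
  steps=[
    [[0.001,0,0],0],
    [[0.001,0,0],0],
  ],
)

```text
time_s: 8.75
tool_pos: [0.5449, 0.0687, 0.0411]
tool_rot: [179.9, 0.2, -10.1]
force: [-6.9, -2.6, 6.7]
grip_width: 0.0873
```

Emit:
move_arm(
  steps=[
    [[0.001,0,0],0],
    [[0.002,0,0],0],
    [[0.002,0,0],0],
  ],
)

```text
time_s: 9.12
tool_pos: [0.5451, 0.0687, 0.0408]
tool_rot: [179.9, 0.4, -10.0]
force: [-11.2, -2.1, 9.4]
grip_width: 0.0871
```

```bash
python3 look.py s4
```

```text
tcp holder [-0.0163 -0.0363  0.0408] F [-10.87  -2.92   9.97] t 9.175
plate-top x along y bands:
-0.03 [-5.  37.5] 62
-0.02 [-6.  23.6] 50
-0.01 [-4.9 19.4] 28
0.02 [ -4. 122.] 79
0.03 [ -4.4 120.6] 181
0.04 [ -3.3 122.4] 140
flap slope [-1.07   0.081] 114 y range [0.016 0.041]
```

Home: the near end is at about −5 mm, the tip has stalled and the push force has risen to 11 N with the flap still held. I back off, then lift gently.

Emit:
move_arm(
  steps=[
    [[-0.003,0,0],0],
    [[-0.007,0,0],0],
    [[-0.01,0,0],0],
    [[-0.01,0,-0.003],0],
    [[-0.01,0,-0.006],0],
    [[-0.01,0,-0.009],0],
    [[-0.01,0,-0.012],0],
    [[-0.01,0,-0.015],0],
    [[-0.01,0,-0.018],0],
    [[-0.01,0,-0.022],0],
    [[-0.01,0,-0.03],0],
    [[-0.01,0,-0.045],0],
    [[-0.02,0,-0.075],0],
    [[-0.03,0,-0.11],0],
    [[-0.05,0,-0.14],0],
    [[-0.08,0,-0.15],0],
    [[-0.08,0,-0.15],0],
  ],
)

```text
time_s: 11.3
tool_pos: [0.4692, 0.0833, 0.1935]
tool_rot: [179.9, -0.2, -10.0]
force: [-0.2, -0.7, 0.8]
grip_width: 0.0869
```

```bash
python3 look.py s5
```

```text
tcp holder [-0.0928 -0.0356  0.1929] F [ 1.15 -0.31 -0.86] t 11.35
plate-top x along y bands:
-0.03 [ -5.  116.3] 140
-0.02 [ -4.9 116.7] 152
-0.01 [ -5.2 114.7] 152
0 [ -4.9 117. ] 139
0.02 [ -4.3 116.2] 156
0.03 [ -4.6 119.5] 163
0.04 [ -4.4 122.4] 138
flap slope [-0.024  0.044] 458 y range [-0.06  0.04]
```

View pics/s5.png

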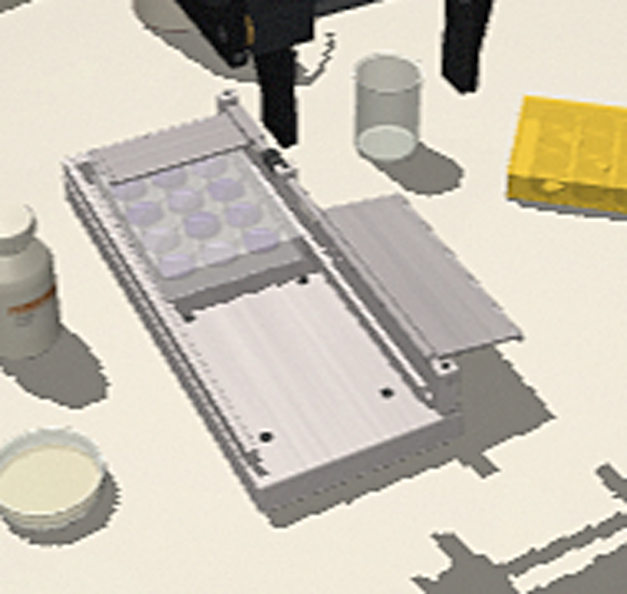

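The flap (crop 170,150) lies flat on the plate, the plate's near end is at −4.8 mm (home is −5 mm), and the bystanders stand in place. I hand it in.

```bash
python3 -c "
from cell import env
print(env.sign_off())"
```

```text
the job is handed in; nothing more can be done
None
```

The plate is loaded and the job is handed in; sign-off gives no verdict. The right fingertip held the bar down, with the flap about 0.56 rad open by the depth image. The left fingertip pushed the plate about 58 mm along the lane to the stop. I then backed off a few millimetres and let the bar up, so the flap closed on the plate, at about 11 s of the 40 s.

- **Plate home:** before I backed off, the tip stalled and the push force rose to about 11 N with the bar still pressed. The last image puts the plate's near end at holder x −4.8 mm, against −5 mm when home.
- **Flap closed:** the last image shows it nearly flat on the plate (slope −0.02). Its pressure on the plate can't be measured directly.
- **Clear of the scene:** the gripper is about 0.19 m above the bench and touches nothing. The bottle, dish and beaker look unmoved in the picture, but I did not re-measure them.
- **Check that failed:** my flap-slope reading during the push (−0.8 and −1.1) was not usable because the gripper blocked the camera. After the plate passed under it, I relied on the picture and the 4 to 10 N upward force on the tool as evidence that the flap stayed open.

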